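Turn the keyed chuck cap onto its index pin and press it home

TASK

The bayonet drill chuck stands upright on its stand with its round keyed cap still riding high: with a fingertip, push the cap round by its lug until the notch in its rim is over the index pin, then press the cap gently straight down until it is fully home, and move clear. Only touch and push the cap: do not pinch, lift or carry it, and leave all the other parts lying on the bench as they are.

Things in the scene. Friction and masses are not known exactly. Their poses are not given: they have to be found in the camera images.
- chuck: Fixed upright drill chuck, polished chrome, 72 mm across, on a round bright stand plate 140 mm across, 12 mm thick. Origin: centre of the stand's underside, on the bench; z up is the chuck's axis; x points from the axis to the index pin. Its top face is 50 mm above the bench; a nose 20 mm across stands from it inside the cap.
- pin_top (a point): Centre of the top of the fixed flat index pin: an upright bar 8 mm wide and 24 mm long radially (from 42 to 66 mm off the chuck's axis), top 59.5 mm above the bench. Its outer 12 mm show beyond the cap's rim from above.
- cap: Loose round keyed cap, matte black with steel hub top and lug, 0.2 kg, over the chuck's nose (about 1 mm play), free to turn either way with light friction. Rim plate 108 mm across, 8 mm thick; in the middle a hub 34 mm across, 36 mm tall from the underside. Origin: centre of the underside; x points to the notch. Underside 62 mm above the bench at the start (2.5 mm over the pin), 51 mm when fully home.
- seal (a joint): Stiff-sliding rubber seal on the nose, under the cap, that carries it: m it has been pushed down, 0 at the start, 0.011 when the cap is fully home. The cap's weight does not sink it; about 3 to 4 N pressed on the hub does, and it stays down when let go. If the notch is not over the pin, the cap stops on the pin (0.0025).
- cap_top (a point): Centre of the flat top of the cap's hub, the place to press: 36 mm above the cap's underside (98 mm above the bench at the start, 87 mm when home).
- notch (a point): Middle of the open notch in the cap's rim, at the level of the underside, 45 mm from the cap's axis. The notch is 14 mm wide and runs in from the rim to 38 mm from the axis. It stands diametrically opposite the lug.
- lug_top (a point): Centre of the top of the upright round finger lug on the cap: 10 mm diameter, 28 mm tall above the rim plate (its top 36 mm above the cap's underside), 44 mm from the cap's axis. Push it sideways, along a circle about the chuck's axis, to turn the cap.
- heel_riser: Loose bystander: matte black stepped heel riser, 64 x 40 mm, 30 mm tall; origin at its underside.
- retainer_a: Loose bystander: orange U-shaped brake retainer, 50 x 42 mm, 22 mm tall; origin at its underside.
- retainer_b: Loose bystander: the other orange brake retainer, same size.
- template_bar: Loose bystander: flat graphite plastic template bar, 220 mm long (its y axis), 26 mm wide, 10 mm thick; origin at its underside.
- wrench_head: Loose bystander: titanium-grey torque wrench head with a square drive, about 77 x 34 mm, 38 mm tall; origin at its underside.
- grease_jar: Loose bystander: small white jar with black lid, 48 mm diameter, 48 mm tall; origin at its underside.
Things that resemble listed ones, but are neither listed nor needed, are in the scene too. What is shaped like the cap but orange is not meant.

How it is judged:
On the way:
1. the notch has been turned over the pin while the cap still rides high (y of notch in the frame of chuck between -0.006 and 0.006 m and x of notch in the frame of chuck above 0.035 m and z of cap in the frame of chuck above 0.0545 m), for 0.05 s.
At the end, for the whole second after the job is handed in: The cap is down on the chuck with the pin in its notch (notch within 6 mm of the pin's centre line), its underside no more than 53.5 mm above the bench (2.5 mm from fully home), level within 0.06 rad, centred within 6 mm and at rest (y of notch in the frame of chuck between -0.006 and 0.006 m and x of notch in the frame of chuck above 0.035 m and z of cap in the frame of chuck below 0.0535 m and angle between cap's own z axis and vertical below 0.06 rad and horizontal distance between cap_top and chuck below 0.006 m and linear speed of cap below 0.02 m/s); the robot touches nothing.
It fails at once if the cap was lifted (more than 6 mm above where it rode at the start) (z of cap in the frame of chuck above 0.068 m).
It fails at once if the cap was pinched or forced before it was down (more than 38 N of finger contact, both fingers added) (z of cap in the frame of chuck above 0.0545 m and contact force between the fingers and cap above 38 N).
It fails at once if the seated cap was pressed roughly (more than 70 N) (contact force between the fingers and cap above 70 N).
It fails at once if another part on the bench was disturbed (moved more than 20 mm) (distance of any of heel_riser, retainer_a, retainer_b, template_bar, wrench_head, grease_jar from where it was at the start of the episode above 0.02 m).
It also fails if it takes over 54 s, if anything falls off the work surface, if the arm or the gripper's body presses on something with over 40 N, if the wrist force passes 120 N, or if a joint passes its speed limit or range.

ROBOT

A 6-joint arm with a two-finger parallel gripper is mounted at the origin on the work surface. World frame = base frame: x ahead of the robot, y to its left, z up, the work surface at z = 0. Lengths are in m, angles in rad, forces in N, time in s.
With the tool pointing down it reaches from about 0.3 to 0.775 m from the base axis. Payload 14.6 kg.
Tool frame: the origin (TCP) lies on the centre line of the jaws, within the pads' length; the fingertips stand 22 mm ahead of it and the grasp point (between the pads) lies 3 mm ahead of it (r.nose_length is the distance from the TCP to the fingertips, in m); z points along the fingers, y is the direction in which the jaws open and shut (so a half turn about z gives the same grasp; the last joint's range is limited). The gripper opens to 85 mm and grips with 20 to 120 N. Pads are 22 mm wide; open, the fingers measure 114 mm over their backs; the gripper's body (76 mm by 85 mm) begins 54 mm behind the grasp point. The pads swing forward as they close: fully open they stand 13 mm farther back than shut.
Start: joints at [-0.067, 0.3, 1.521, -0, 1.321, -0.067], TCP at [0.55, -0, 0.253] pointing down, gripper open.
Joint ranges: [-3.03, 3.03], [-0.79, 2.21], [0.23, 2.52], [-1.04, 4.18], [0, 3.07], [-2.55, 2.55]. Speed limits (rad/s): [2.22, 2.22, 2.57, 3.14, 3.14, 3.14].

INTERFACE

Orientations are given as a unit quaternion [w, x, y, z].
In Python, from workcell import readout, snapshot, r gives the robot as it stands.
- The arm moves only by the shell command python3 -m inch 'ROWS' [OPENING] [FORCE]. ROWS is text: rows parted by semicolons, each of 4 numbers parted by spaces: the shift along the tool's x, y, z in m, then the turn about the tool's z in degrees. A call has 1 to 5 rows; each row shifts and turns the commanded pose from where the row before left it, along the tool's axes as they then stand; what a row does not reach is not made up. A row lasts 1/12 s, in which the tool goes at most 41.7 mm and 7.16 degrees, less where a joint would pass 70% of its speed; a pose out of reach is approached as far as the arm can. A call is refused whole if a number of a shift passes 0.0417 or a number of a turn 7.16, either way. A call with a gripper value outside its range is refused whole. OPENING is the closure, from 0 (fully open) to 1 (shut), set as the call begins (- or left out, the last holds). The fingers move at their own pace and stop on an object; FORCE is the grip in N (left out, the last holds). Time passes only in rows, so rows that do not move let the fingers close. It gives the time, the measured TCP pose, the force and the opening at its end, in the units of the state.
- readout.get_obs(): the state, without advancing time (a new reading comes with each control period).
- snapshot(name): name is "scene" or "side" or "wrist"; returns a dict with "image" (420x560x3 uint8, red, green, blue), "z_map" (420x560 float32, m along the optical axis (not along the pixel's ray), 0 where there is no reading), "fx", "fy", "cx", "cy" (pixels), "k1" (the pictures are not rectified: a ray, as slopes to the right and down, at radius r is drawn at 1 + k1 r^2 times it, then the intrinsics apply), "R" (3x3) and "t" (3): a world point X has camera coordinates R X + t. Camera axes: x right, y down, z forward; pixel columns grow to the right and rows downward; lengths in m; the calibration is good to about 2 mm. A picture is of the moment at which its call begins.
- r.finish_job(): hands the job in, once; it reports no verdict.
The state is a dict: "clock": time; "q": joint angles; "qvel": joint speeds; "joint_efforts": joint torques, N m; "eef_pos": TCP position; "orientation": TCP orientation; "wrist_force": force on the tool from outside, world axes, zero at the start; "wrist_torque": the same for the moment, N m; "grip_width": opening from 0.0 (shut) to 1.0 (fully open).
Only numpy, scipy, OpenCV 4.12 (cv2) and the standard library are available. Lean on these libraries where they do the work, as an engineer would, in place of code of your own. Each camera call takes 0.05 s, during which the arm holds its last target. There are 200 camera calls.

## Working session

There is one attempt and no reset: what is moved stays moved. The work goes in short steps, Python scripts to look and compute and a shell command to move; the robot and the scene stay as the last step left them, time stands still between calls to the robot, and variables do not carry over. Pictures are saved under pics/ and viewed, about 8 in all and at most 12, crops included, and the job is handed in when it is done.

```bash
mkdir -p pics; cat > h.py <<'E'
import numpy as np, cv2
from workcell import readout, snapshot, r
def save(name, fn, crop=None, s=1):
    d=snapshot(name); im=d["image"][:,:,::-1]
    if crop: x0,y0,x1,y1=crop; im=im[y0:y1,x0:x1]
    cv2.imwrite("pics/"+fn, cv2.resize(im,None,fx=s,fy=s,interpolation=cv2.INTER_CUBIC)); np.savez("pics/"+fn[:-4],**d); return d
def ray(d,u,v):
    a=np.array([(u-d["cx"])/d["fx"],(v-d["cy"])/d["fy"]]); b=a.copy()
    for _ in range(20): b=a/(1+d["k1"]*(b@b))
    return np.r_[b,1]
def at(d,u,v,z=None):
    R,t=d["R"],d["t"]; w=R.T@ray(d,u,v); c=-R.T@t
    k=(z-c[2])/w[2] if z is not None else d["z_map"][int(round(v)),int(round(u))]
    return c+k*w
E
python3 - <<'E'
from h import *
save("scene","s1.png"); save("side","d1.png")
o=readout.get_obs(); print(o)
E
```

```text
{'clock': 0.1, 'q': array([-6.65847474e-02,  3.00411063e-01,  1.52151141e+00, -1.10405362e-05,
        1.32073904e+00, -6.65798678e-02]), 'qvel': array([ 0.00172879, -0.0021669 , -0.000762  ,  0.00157777, -0.00170809,
       -0.00152662]), 'joint_efforts': array([ 5.41233840e-04, -5.44380498e+01, -3.62372375e+01, -1.11349805e-04,
        3.02289474e-03, -1.80062301e-05]), 'eef_pos': array([5.49807416e-01, 1.59090055e-05, 2.52783717e-01]), 'orientation': array([-3.98683569e-04,  7.07107437e-01,  7.07105923e-01, -3.55944128e-04]), 'wrist_force': array([-0.18548402,  0.65338019,  0.13334438]), 'wrist_torque': array([ 0.02684676, -0.0158023 , -0.00565881]), 'grip_width': 1.0005067344826535}
```

View pics/s1.png

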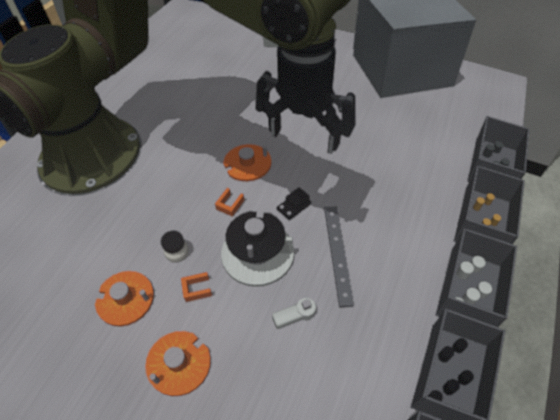

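View pics/d1.png

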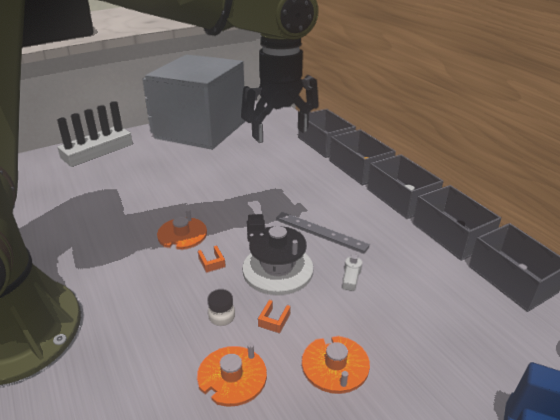

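The scene view shows the black cap at about (255,235), with its lug near (249,250) and the pin probably showing near (289,239). I'll enlarge the crop.

```bash
python3 - <<'E'
from h import *
d=np.load("pics/s1.npz"); im=d["image"][185:295,200:320,::-1]
cv2.imwrite("pics/s1c.png",cv2.resize(im,None,fx=5,fy=5,interpolation=cv2.INTER_CUBIC))
for u,v,z in [(255,226,.098),(249,247,.098),(289,239,.0595),(258,252,.012)]: print(u,v,at(d,u,v,z),at(d,u,v))
E
```

```text
255 226 [ 0.49875875 -0.08746428  0.098     ] [ 0.4978683  -0.0860282   0.09556969]
249 247 [ 0.50840879 -0.12987314  0.098     ] [ 0.50742346 -0.12840894  0.09518817]
289 239 [ 0.55355013 -0.06580491  0.0595    ] [ 0.55298427 -0.06451866  0.05731699]
258 252 [ 0.49898229 -0.08819432  0.012     ] [ 0.51722887 -0.11759122  0.06894524]
```

View pics/s1c.png

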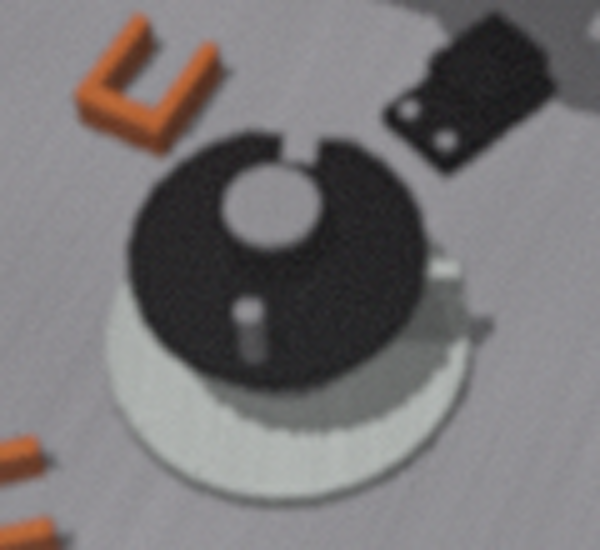

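Measured: chuck axis is at about (0.4975,-0.087), the lug at −75° and the pin at about +20.6°. The notch is therefore at 105°, so the cap turns about 84° clockwise. I'll push the lug from its ccw side with the closed fingertips, so the next move goes above the start of that arc.

```bash
python3 -m inch '-0.03 -0.005 0 -7;-0.03 -0.005 0 0;-0.03 -0.005 0 0;-0.025 -0.004 0 0;0 0 0 0' 1 20; python3 -m inch '0 0 0 -7;0 0 0 -7;0 0 0 -7;0 0 0 -7;0 0 0 -7';python3 -m inch '0 0 0 -7;0 0 0 -1;0 0 0 0;0 0 0 0;0 0 0 0'
python3 - <<'E'
from h import *
save("wrist","w1.png")
o=readout.get_obs(); print(o["eef_pos"],o["orientation"],o["q"],o["grip_width"],r.nose_length)
E
```

```text
clock: 0.52
eef_pos: [0.5409, -0.1197, 0.2528]
orientation: [-0.0, 0.664, 0.748, -0.0]
wrist_force: [-0.9, 0.0, 0.2]
grip_width: 0.296
clock: 0.93
eef_pos: [0.5414, -0.1157, 0.253]
orientation: [-0.0, 0.404, 0.915, -0.0]
wrist_force: [0.4, 1.1, -0.8]
grip_width: -0.003
clock: 1.35
eef_pos: [0.5414, -0.116, 0.2532]
orientation: [-0.0, 0.343, 0.939, -0.0]
wrist_force: [0.0, -0.5, 0.3]
grip_width: -0.001
[ 0.54144011 -0.11603624  0.25322245] [-5.52245872e-05  3.43100197e-01  9.39298809e-01 -1.64793703e-05] [-2.77251804e-01  3.08342758e-01  1.51016286e+00 -2.56001174e-05
  1.32319960e+00 -1.14761093e+00] 0.0011392945799794797 0.022
```

View pics/w1.png

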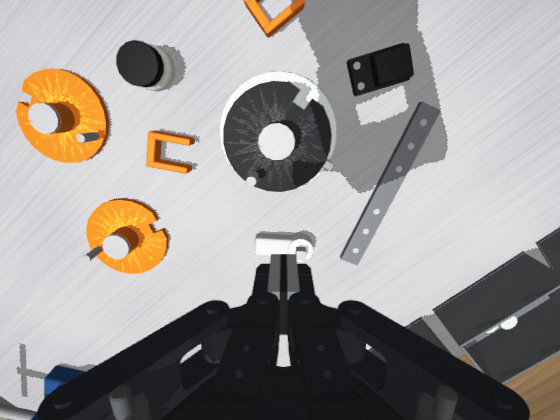

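The wrist view shows the hub at (277,141), the lug at (251,181), the notch at (303,96) and the pin tip at (329,163). I'll measure positions from this frame.

```bash
python3 - <<'E'
from h import *
d=dict(np.load("pics/w1.npz"))
P={n:at(d,u,v,z) for n,u,v,z in [("hub",277,141,.098),("lug",251,181,.098),("notch",303,96,.070),("pin",329,163,.0595)]}
for k,p in P.items():
    w=p-P["hub"]; print(k,p.round(4),np.hypot(*w[:2]).round(4),np.degrees(np.arctan2(w[1],w[0])).round(1))
im=d["image"][60:220,200:360,::-1]; cv2.imwrite("pics/w1c.png",cv2.resize(im,None,fx=4,fy=4,interpolation=cv2.INTER_CUBIC))
E
```

```text
hub [ 0.4954 -0.0838  0.098 ] 0.0 0.0
lug [ 0.5077 -0.1267  0.098 ] 0.0446 -74.0
notch [ 0.481  -0.0396  0.07  ] 0.0465 108.0
pin [ 0.5506 -0.0596  0.0595] 0.0602 23.7
```

View pics/w1c.png

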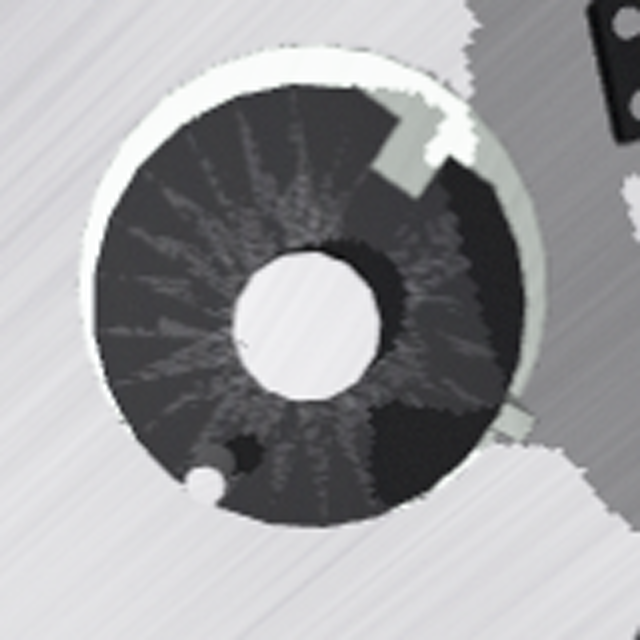

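```bash
python3 -m inch '0.010 -0.0055 0 0;0 0 0.03 0;0 0 0.03 0;0 0 0.03 0;0 0 0 0'; python3 -m inch '0 0 0.02 0;0 0 0.02 0;0 0 0.02 0;0 0 0 0;0 0 0 0'
python3 - <<'E'
from h import *
save("scene","s2.png",(200,170,340,300),4)
save("side","d2.png",(220,190,360,300),4)
E
```

```text
clock: 1.82
eef_pos: [0.5281, -0.1133, 0.1582]
orientation: [-0.004, 0.343, 0.939, -0.0]
wrist_force: [-0.8, 0.0, -1.9]
grip_width: -0.0
clock: 2.23
eef_pos: [0.5305, -0.114, 0.1043]
orientation: [-0.0, 0.342, 0.94, -0.0]
wrist_force: [0.7, -0.3, 0.2]
grip_width: -0.005
```

View pics/s2.png

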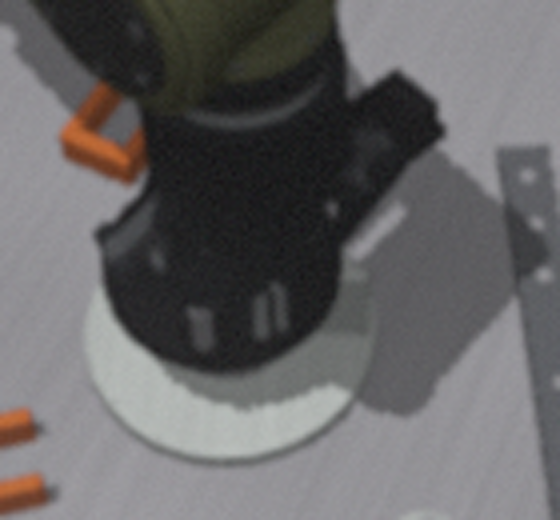

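Fingertips are beside the lug and clear of the rim. Next is the sweep along the arc.

```bash
python3 -m inch '0 0 0 1;0 -0.00155 0 2;0 -0.00155 0 2;0 -0.00155 0 2;0 -0.00155 0 2'; for i in 1 2 3 4; do python3 -m inch '0 -0.00155 0 2;0 -0.00155 0 2;0 -0.00155 0 2;0 -0.00155 0 2;0 -0.00155 0 2' | grep -v clock; done
python3 - <<'E'
from h import *
save("scene","s3.png",(200,170,340,300),4)
E
```

```text
clock: 2.75
eef_pos: [0.5264, -0.1185, 0.1045]
orientation: [0.001, 0.416, 0.909, 0.0]
wrist_force: [-0.5, -0.6, 0.4]
grip_width: 0.002
eef_pos: [0.5202, -0.1232, 0.1046]
orientation: [0.001, 0.494, 0.87, 0.0]
wrist_force: [0.5, -0.4, 0.5]
grip_width: -0.005
eef_pos: [0.5133, -0.1267, 0.1046]
orientation: [0.001, 0.568, 0.823, 0.0]
wrist_force: [0.7, -0.1, -0.1]
grip_width: 0.001
eef_pos: [0.5059, -0.1289, 0.1045]
orientation: [0.001, 0.637, 0.771, 0.0]
wrist_force: [1.0, -0.1, -0.2]
grip_width: 0.0
eef_pos: [0.4982, -0.1299, 0.1045]
orientation: [0.001, 0.702, 0.712, 0.0]
wrist_force: [0.4, -0.1, 0.5]
grip_width: -0.003
```

View pics/s3.png

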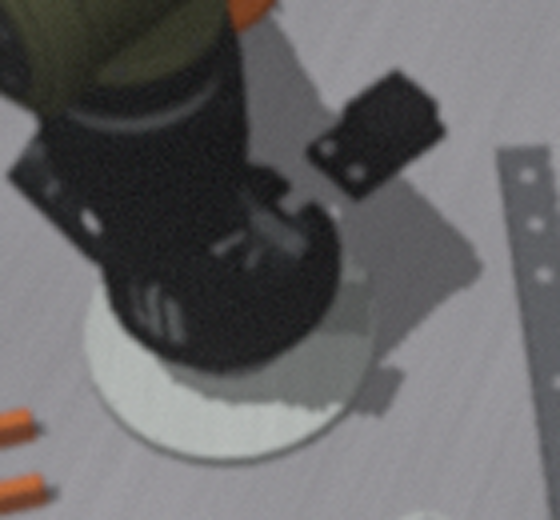

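```bash
python3 - <<'E'
from h import *
d=np.load("pics/s3.npz"); c=np.array([.4975,-.087])
for n,u,v,z in [("notch0",260.2,214.5,.07),("notch",200+297/4,170+200/4,.07),("pin",289,238.8,.0595)]:
    w=at(d,u,v,z)[:2]-c; print(n,np.hypot(*w).round(4),np.degrees(np.arctan2(w[1],w[0])).round(1))
E
```

```text
notch0 0.0446 105.0
notch 0.0456 67.4
pin 0.0599 21.1
```

The notch is now at 67° and the pin at 21°. I'll advance about 38° more, then check.

```bash
for i in 1 2 3; do python3 -m inch '0 -0.00155 0 2;0 -0.00155 0 2;0 -0.00155 0 2;0 -0.00155 0 2;0 -0.00155 0 2' | grep -v clock; done;  python3 -m inch '0 -0.00155 0 2;0 -0.00155 0 2;0 -0.00155 0 2;0 -0.00155 0 2;0 0 0 0'
python3 - <<'E'
from h import *
save("scene","s4.png",(240,200,320,270),7)
E
```

```text
eef_pos: [0.4905, -0.1294, 0.1043]
orientation: [0.001, 0.761, 0.649, 0.0]
wrist_force: [0.1, 0.1, 0.5]
grip_width: 0.001
eef_pos: [0.4829, -0.1277, 0.1043]
orientation: [0.001, 0.815, 0.58, 0.0]
wrist_force: [0.5, -0.6, -0.2]
grip_width: -0.001
eef_pos: [0.4758, -0.1247, 0.1043]
orientation: [0.001, 0.862, 0.507, 0.001]
wrist_force: [-1.1, -0.8, 0.8]
grip_width: -0.002
clock: 6.13
eef_pos: [0.4704, -0.1212, 0.1042]
orientation: [0.0, 0.895, 0.446, 0.0]
wrist_force: [-0.1, 0.7, -0.9]
grip_width: -0.008
```

View pics/s4.png

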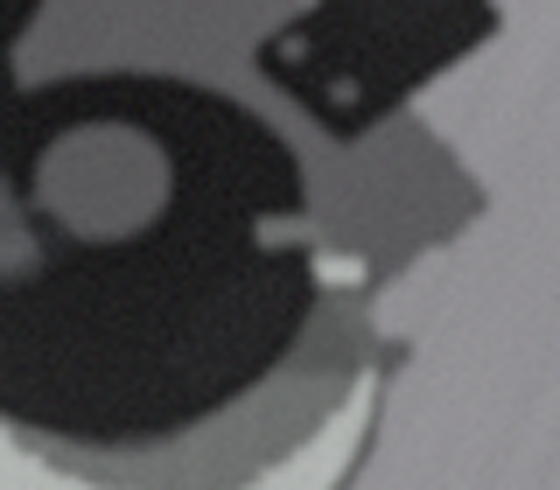

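The notch shows at crop (281,231), just short of the pin at (340,270).

```bash
python3 - <<'E'
from h import *
d=np.load("pics/s4.npz"); f=lambda x,y:(240+x/7-.43,200+y/7-.43)
h=at(d,*f(104,181),.098)
for c in (h[:2],np.array([.4975,-.087])):
  print(c)
  for n,x,y,z in [("notch",281,231,.07),("notchin",256,231,.07),("pin",340,270,.0595)]:
    w=at(d,*f(x,y),z)[:2]-c; print(n,np.hypot(*w).round(4),np.degrees(np.arctan2(w[1],w[0])).round(1))
E
```

```text
[ 0.49730975 -0.08677763]
notch 0.0435 28.4
notchin 0.0371 29.3
pin 0.0584 22.2
[ 0.4975 -0.087 ]
notch 0.0434 28.8
notchin 0.037 29.7
pin 0.0583 22.4
```

```bash
python3 -m inch '0 -0.00155 0 2;0 -0.00155 0 2;0 -0.00155 0 2;0 0 0 0;0 0 0 0'; python3 -m inch '0 0.003 0 0;0 0.005 0 0;0 0 -0.03 0;0 0 -0.04 0;0 0 -0.04 0';python3 -m inch '0 0 -0.03 0;0 0 0 0;0 0 0 0'
python3 - <<'E'
from h import *
d=save("wrist","w5.png"); save("scene","s5.png",(240,200,320,270),7)
# crop the chuck in the wrist picture about its projected centre
X=np.array([.4975,-.087,.07]); p=d["R"]@X+d["t"]; u=d["fx"]*p[0]/p[2]+d["cx"]; v=d["fy"]*p[1]/p[2]+d["cy"]; print(u,v)
x0,y0=int(max(u-90,0)),int(max(v-90,0)); print(x0,y0)
a=cv2.resize(d["image"][y0:y0+160,x0:x0+160,::-1],(600,600),interpolation=cv2.INTER_CUBIC); print(a.shape)
cv2.imwrite("pics/w5c.png",a)
E
```

```text
clock: 6.6
eef_pos: [0.4667, -0.1184, 0.1036]
orientation: [0.0, 0.917, 0.4, 0.0]
wrist_force: [-0.6, -0.1, 0.2]
grip_width: 0.001
clock: 7.02
eef_pos: [0.4722, -0.124, 0.2143]
orientation: [-0.001, 0.917, 0.399, -0.001]
wrist_force: [0.6, -0.5, 1.6]
grip_width: 0.001
clock: 7.27
eef_pos: [0.473, -0.1242, 0.2447]
orientation: [0.001, 0.917, 0.399, 0.001]
wrist_force: [-1.0, 0.1, -0.4]
grip_width: -0.004
275.89756591018084 151.17001071687142
185 61
(600, 600, 3)
```

View pics/s5.png

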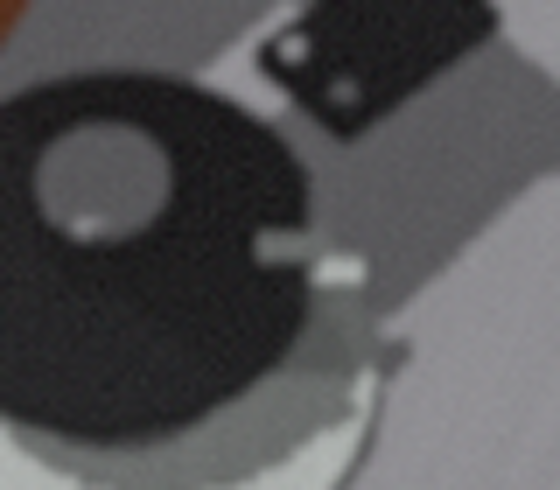

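View pics/w5c.png

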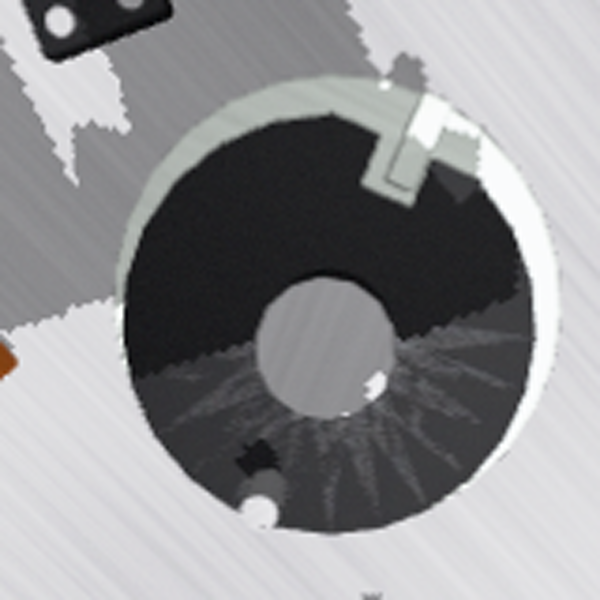

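```bash
python3 - <<'E'
from h import *
d=np.load("pics/w5.npz"); f=lambda x,y:(185+x*160/600-.37,61+y*160/600-.37)
h=at(d,*f(326,347),.098); print(h)
def ang(x,y,z,c=h): w=at(d,*f(x,y),z)[:2]-c[:2]; return np.hypot(*w).round(4),np.degrees(np.arctan2(w[1],w[0])).round(1)
for n,x,y,z in [("lug",259,512,.098),("notchL",362,185,.07),("notchR",412,207,.07),("rimL",383,134,.07),("rimR",438,160,.07),("pin out",432,98,.0595),("pin in",402,188,.0595)]: print(n,ang(x,y,z))
d=np.load("pics/s5.npz"); f=lambda x,y:(240+x/7-.43,200+y/7-.43)
h=at(d,*f(104,181),.098); print(h)
for n,x,y,z in [("notch",282,247,.07),("notchin",256,247,.07),("pin",340,270,.0595)]: print(n,ang(x,y,z,h))
E
```

```text
[ 0.4963642  -0.08335364  0.098     ]
lug (np.float64(0.0441), np.float64(-155.8))
notchL (np.float64(0.0376), np.float64(33.9))
notchR (np.float64(0.0378), np.float64(13.0))
rimL (np.float64(0.0506), np.float64(31.2))
rimR (np.float64(0.0507), np.float64(14.2))
pin out (np.float64(0.0635), np.float64(22.5))
pin in (np.float64(0.0406), np.float64(19.2))
[ 0.49730975 -0.08677763  0.098     ]
notch (np.float64(0.0437), np.float64(22.0))
notchin (np.float64(0.037), np.float64(21.7))
pin (np.float64(0.0584), np.float64(22.2))
```

The cameras put the notch at about 22–23° and the pin at 21–22°. That is within about 1.5 mm, and the fit allows ±3 mm. Next I go over the hub and down to just above it.

```bash
python3 -m inch '0.022 -0.0045 0 0;0.0225 -0.0045 0 0;0 0 0.03 0;0 0 0.03 0;0 0 0.03 0'; python3 -m inch '0 0 0.02 0;0 0 0.005 0;0 0 0 0;0 0 0 0'; python3 -m inch '0 0 0.002 0;0 0 0.002 0;0 0 0.002 0;0 0 0 0;0 0 0 0'
```

```text
clock: 7.78
eef_pos: [0.4957, -0.0847, 0.1508]
orientation: [-0.001, 0.917, 0.399, -0.001]
wrist_force: [0.8, 0.0, 0.0]
grip_width: -0.002
clock: 8.12
eef_pos: [0.4964, -0.0852, 0.1287]
orientation: [-0.0, 0.917, 0.399, -0.0]
wrist_force: [-0.4, -0.1, -0.0]
grip_width: -0.002
clock: 8.53
eef_pos: [0.4962, -0.0851, 0.1225]
orientation: [0.0, 0.917, 0.399, 0.0]
wrist_force: [0.4, 0.0, -0.1]
grip_width: -0.002
```

```bash
for i in 1 2 3; do python3 -m inch '0 0 0.0005 0;0 0 0.0005 0;0 0 0.0005 0;0 0 0 0;0 0 0 0' | grep -E 'eef|force'; done
```

```text
eef_pos: [0.4961, -0.0851, 0.1207]
wrist_force: [-0.3, 0.3, -0.0]
eef_pos: [0.4962, -0.0851, 0.1193]
wrist_force: [-0.8, -0.1, 1.7]
eef_pos: [0.4961, -0.0851, 0.1177]
wrist_force: [0.4, 0.8, 1.8]
```

```bash
for i in 1 2 3; do python3 -m inch '0 0 0.0005 0;0 0 0.0005 0;0 0 0 0;0 0 0 0;0 0 0 0' | grep -E 'eef|force'; done
```

```text
eef_pos: [0.4961, -0.0851, 0.1167]
wrist_force: [0.8, -0.8, 1.9]
eef_pos: [0.4961, -0.0851, 0.1157]
wrist_force: [0.8, 0.1, 0.9]
eef_pos: [0.4961, -0.0851, 0.1147]
wrist_force: [0.0, 0.4, 1.7]
```

It has passed the pin-stop height with only about 2 N of force. Continuing down.

```bash
for i in 1 2 3; do python3 -m inch '0 0 0.0005 0;0 0 0.0005 0;0 0 0.0005 0;0 0 0 0;0 0 0 0' | grep -E 'eef|force'; done;  python3 -m inch '0 0 0.0005 0;0 0 0.0005 0;0 0 0 0;0 0 0 0;0 0 0 0' | grep -E 'eef|force'
```

```text
eef_pos: [0.4961, -0.0851, 0.1132]
wrist_force: [1.1, -0.8, 0.4]
eef_pos: [0.4961, -0.0851, 0.1117]
wrist_force: [1.2, -0.7, 1.1]
eef_pos: [0.4961, -0.0851, 0.1102]
wrist_force: [-0.4, 0.2, 1.3]
eef_pos: [0.4961, -0.0851, 0.1092]
wrist_force: [1.7, -1.4, 1.4]
```

```bash
for i in 1 2; do python3 -m inch '0 0 0.0003 0;0 0 0 0;0 0 0 0;0 0 0 0' | grep -E 'eef|force'; done
```

```text
eef_pos: [0.4962, -0.0851, 0.109]
wrist_force: [0.4, 0.8, 3.3]
eef_pos: [0.4962, -0.0851, 0.109]
wrist_force: [-0.8, 0.5, 6.9]
```

The force rises sharply at TCP 0.109, which puts the hub top at 0.087, so the cap is home. I'll retreat and check.

```bash
python3 -m inch '0 0 -0.005 0;0 0 -0.02 0;0 0 -0.04 0;0 0 -0.04 0;0 0 -0.04 0'; python3 -m inch '-0.03 0 -0.02 0;-0.03 0 0 0;-0.03 0 0 0;0 0 0 0;0 0 0 0'
python3 - <<'E'
from h import *
d=save("side","d6.png"); w=snapshot("wrist"); s=snapshot("scene")
for c in (w,s):
    # heights of hub top and rim plate from depth
    H,W=c["z_map"].shape; v,u=np.mgrid[:H,:W]; 
    n=cv2.undistortPoints(np.stack([u,v],-1).reshape(-1,1,2).astype(np.float32),np.array([[c["fx"],0,c["cx"]],[0,c["fy"],c["cy"]],[0,0,1]]),np.array([c["k1"],0,0,0])).reshape(H,W,2) 
    z=c["z_map"]; P=(np.dstack([n[...,0]*z,n[...,1]*z,z])-c["t"])@c["R"]
    rr=np.hypot(P[...,0]-.497,P[...,1]+.0855)
    print("hub",np.median(P[...,2][(rr<.012)&(P[...,2]>.075)&(P[...,2]<.12)]),"rim",np.median(P[...,2][(rr>.025)&(rr<.036)&(P[...,2]>.04)&(P[...,2]<.1)]))
a=cv2.resize(s["image"][190:290,210:310,::-1],(500,500),interpolation=cv2.INTER_CUBIC)
X=np.array([.4975,-.087,.07]); p=w["R"]@X+w["t"]; x=int(w["fx"]*p[0]/p[2]+w["cx"]); y=int(w["fy"]*p[1]/p[2]+w["cy"]); print(x,y)
cv2.imwrite("pics/s6.png",a)
b=w["image"][max(y-70,0):y+70,max(x-70,0):x+70,::-1]; cv2.imwrite("pics/w6.png",cv2.resize(b,None,fx=4,fy=4,interpolation=cv2.INTER_CUBIC))
E
```

```text
clock: 13.78
eef_pos: [0.4956, -0.085, 0.2554]
orientation: [-0.0, 0.917, 0.399, -0.0]
wrist_force: [1.2, -0.5, 0.4]
grip_width: 0.006
clock: 14.2
eef_pos: [0.4341, -0.1516, 0.274]
orientation: [0.0, 0.917, 0.398, 0.0]
wrist_force: [0.1, 0.8, 0.8]
grip_width: -0.002
hub 0.08594108293818298 rim 0.05810924686340726
hub 0.08531154071837979 rim 0.057347857604742154
286 102
```

View pics/s6.png

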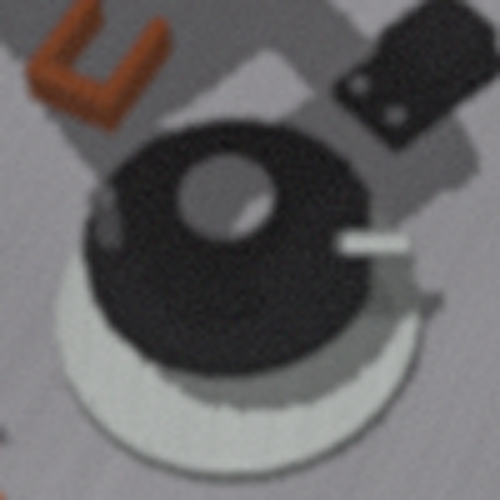

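The pin (340–410, 243) now fills the notch. Depth puts the hub top at about 86 mm and the rim top at about 58 mm, which matches fully home (87 and 59 mm). The arm is clear, so I'm handing in.

```bash
python3 -c "
from workcell import r
print(r.finish_job())"
```

```text
the job is handed in; nothing more can be done
None
```

The cap is turned, pressed home and handed in at about 14 s of the 54 s allowed. I pushed it about 83° clockwise by its lug with the closed fingertips. The notch came to within about 1.5 mm of the pin while the cap was still high. I then pressed the hub straight down and moved clear.

- **Pressing:** the wrist read about 2 N or less going down. It rose to 6.9 N as the cap bottomed, with the hub top at 87 mm by the arm's position.
- **Last checks:** the last picture shows the pin sitting in the notch. Depth from the two cameras gave the hub top at 85–86 mm and the rim top at 57–58 mm. That is 1–2 mm below the nominal 87 and 59 mm, within the calibration error.
- **Disagreements:** the wrist and scene cameras differed by about 3 mm on the chuck's position and by up to 2–3° on the pin's angle. I used values in between. The force sensor read less than the 3–4 N expected for the seal.
- **Not checked:** I saw no contact with the other parts, but I didn't measure whether any had moved.

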